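# Change the stripper combs on a stick cutter's blade bed

## Robot

A 7-joint arm with a two-finger parallel gripper is mounted at the origin on the work surface. World frame = base frame: x ahead of the robot, y to its left, z up, the work surface at z = 0. Lengths are in m, angles in rad, forces in N, time in s.
With the tool pointing down it reaches from about 0.425 to 0.925 m from the base axis. Payload 6.8 kg.
Tool frame: the origin (TCP) lies midway between the tips of the shut fingers; the grasp point (between the pads) lies 19 mm behind it; z points along the fingers, y is the direction in which the jaws open and shut (so a half turn about z gives the same grasp; the last joint's range is limited). The gripper opens to 85 mm and grips with 20 to 120 N. Pads are 22 mm wide; open, the fingers measure 114 mm over their backs; the gripper's body (76 mm by 85 mm) begins 54 mm behind the grasp point. The pads swing forward as they close: fully open they stand 13 mm farther back than shut.
Start: joints at [-0.108, 0.477, 0.022, 1.555, -0.011, 1.109, -0.083], TCP at [0.675, 0, 0.231] pointing down, gripper open.
Joint ranges: [-2.96, 2.96], [-0.34, 2.1], [-1.41, 1.46], [0.24, 2.44], [-1.37, 4.51], [0.17, 1.92], [-2.96, 2.96]. Speed limits (rad/s): [2.39, 2.39, 3.14, 3.14, 3.14, 3.14, 3.14].

## Interface

Orientations are given as a rotation vector (axis times angle).
In Python, from rig import * gives the robot as it stands. The module is installed in compiled form; this text tells all that it offers.
- The arm moves only by the tool servo_tool, never from a script. Its argument "deltas" is a list that holds one entry, the list of rows, each a list of 4 numbers: the shift along the tool's x, y, z in m, then the turn about the tool's z in rad. In form: [[[x, y, z, twist], ...]]. A call has 1 to 10 rows; each row is the pose to reach, as a shift and turn from the pose commanded when the call began, along the tool's axes at that moment; what a row does not reach only later rows make up. A row lasts 1/10 s, in which the tool goes at most 50 mm and 8.59 degrees, less where a joint would pass 70% of its speed; a pose out of reach is approached as far as the arm can. A call with a gripper value outside its range is refused whole. "grip" is the closure, from -1 (fully open) to 1 (shut), set as the call begins (left out, the last holds). The fingers move at their own pace and stop on an object; the grip force is fixed at half the most. Time passes only in rows, so rows that repeat a pose let the fingers close. It gives the time, the measured TCP pose, the force and the opening at its end, in the units of the state.
- read_state(): the state, without advancing time (a new reading comes with each control period).
- snapshot(name): name is "scene" or "side" or "wrist"; returns the picture (420x560x3 uint8, red, green, blue); there is no depth.
- get_calibration(name): a dict with "fx", "fy", "cx", "cy" (pixels), "rvec" (rotation vector, rad) and "tvec" (3), from world to camera coordinates, as OpenCV has them; the wrist camera has in their place "T_tool_cam" (4x4, takes a point from camera to tool coordinates, whose origin is the TCP and whose axes are the flange's). Camera axes: x right, y down, z forward; pixel columns grow to the right and rows downward; lengths in m; the calibration is good to about 2 mm. A picture is of the moment at which its call begins: read the wrist's pose just before it. get_calibration takes no time and is no camera call.
- hand_in(): hands the job in, once; it reports no verdict.
Trained networks look in the newest picture that a camera, given by its name, has taken for a name from the list of things; names that differ only in an ending like _2 or _b are one class to them, and where a whole thing is asked for, a point or a joint stands for the part that bears it (a point fixed in the world has none). Each returns a list of dicts, best first, with "score" (0 to 1); they miss things now and then, are a little off and sometimes report something else, mostly with a low value. They report only what shows in the picture. A call takes as long as a camera call.
- silhouettes(camera, query): "pixels" (420x560 bool, what is visible of it) and "box" ([left, top, width, height] in pixels, round what is visible of it).
The state is a dict: "t": time; "q": joint angles; "joint_vel": joint speeds; "joint_efforts": joint torques, N m; "tool_pos": TCP position; "eef_rot": TCP orientation; "force": force on the tool from outside, world axes, zero at the start; "ft_torque": the same for the moment, N m; "grip_width": finger opening in m.
Only numpy, scipy, OpenCV 4.12 (cv2) and the standard library are available. Lean on these libraries where they do the work, as an engineer would, in place of code of your own. Each camera call takes 0.05 s, during which the arm holds its last target. There are 200 camera calls.

## Task

Get the fruit stick cutter ready: flip the cam lever at the end of the blade bed open, lift every worn comb (the ones with a snapped-off end, sitting in the bed) out into the steel tray, and slide every new comb standing on the table down between the blades of a section of its own, until its plate rests on the blades. With all of them in, flip the cam lever back over its high point so that it snaps closed over them. Leave the bottle, the jar and the punnet where they are.

Things in the scene. Friction and masses are not known exactly. Their poses are not given: they have to be found in the camera images.
- station: blade bed, fixed: aluminium base plate 110 x 300 x 12 mm (y -120 to +180 mm), four blade sections in a row at y = -78, -26, 26, 78 mm. Origin: bed centre at table height, z up. Side walls at x = +-34 to 40 mm, top z = 47 mm, stop the combs lengthwise (4 mm play each way)
- section0 (a point): blade section 0 (at the station's -y end): where a fully seated comb's origin lies, 20 mm above the table, axes as the station's; a seated comb's x is along x, either way round. Four upright blades along x (60 mm long, 3 thick, at y = -21, -7, 7, 21 mm, tops 20 mm above this point); the comb's fins go in the three 11 mm gaps, its plate rests on the blades
- section1 (a point): blade section 1: where a fully seated comb's origin lies, 20 mm above the table, axes as the station's; a seated comb's x is along x, either way round. Four upright blades along x (60 mm long, 3 thick, at y = -21, -7, 7, 21 mm, tops 20 mm above this point); the comb's fins go in the three 11 mm gaps, its plate rests on the blades
- section2 (a point): blade section 2: where a fully seated comb's origin lies, 20 mm above the table, axes as the station's; a seated comb's x is along x, either way round. Four upright blades along x (60 mm long, 3 thick, at y = -21, -7, 7, 21 mm, tops 20 mm above this point); the comb's fins go in the three 11 mm gaps, its plate rests on the blades
- section3 (a point): blade section 3 (next to the lever): where a fully seated comb's origin lies, 20 mm above the table, axes as the station's; a seated comb's x is along x, either way round. Four upright blades along x (60 mm long, 3 thick, at y = -21, -7, 7, 21 mm, tops 20 mm above this point); the comb's fins go in the three 11 mm gaps, its plate rests on the blades
- lever_arm (a joint): cam lever at the station's +y end, rad: 0 = closed (lying outwards along +y, 5 degrees above level), 1.55 = open (upright); turns about the station's x axis. Sprung cam with its high point at 0.45: below that it snaps shut to 0 and stays, above it springs to 1.55 and stays. About 10 N at the bar to bring it over the high point, either way
- lever_bar (a point): middle of the lever's black grip bar: round, 16 mm thick, along the station's x, between two arms (62 mm clear between them), 95 mm from the hinge; moves with the lever (53 mm above the table when closed, 140 mm when open)
- lever_hinge (a point): point on the lever's hinge axis, 45 mm above the table, fixed on the station at y = +150 mm; axes as the station's
- keeper_mid (a point): middle of the steel keeper frame that the lever slides along y: two rails at x = +-34 to 44 mm of the station, z = 50 to 56 mm, with tabs reaching in to x = +-22 mm. Lever closed: a tab lies 2 mm above each comb plate on both sides, nothing can be lifted out or put in. Lever open: frame 10 mm towards -y, tabs stand between the sections, clear of the combs
- tray: open stainless steel tray, fixed, 180 (x) x 150 (y) x 35 mm, walls 4 mm; origin at the centre of its underside, its floor is 4 mm above that; z up
- comb0: new stripper comb, white plastic, 80-150 g: plate 60 x 38 x 8 mm, three fins below along x (56 mm long, 6 thick, 20 deep, at y = -14, 0, 14 mm), grip rib on top (14 mm in x, 30 in y, 40 high). Origin: centre of the fins' underside; z up; plate z = 20 to 28 mm, rib 28 to 68. Starts standing on its fins; end for end it is the same. Absent in some runs
- comb1: new stripper comb, white plastic, 80-150 g: plate 60 x 38 x 8 mm, three fins below along x (56 mm long, 6 thick, 20 deep, at y = -14, 0, 14 mm), grip rib on top (14 mm in x, 30 in y, 40 high). Origin: centre of the fins' underside; z up; plate z = 20 to 28 mm, rib 28 to 68. Starts standing on its fins; end for end it is the same. Absent in some runs
- comb2: new stripper comb, white plastic, 80-150 g: plate 60 x 38 x 8 mm, three fins below along x (56 mm long, 6 thick, 20 deep, at y = -14, 0, 14 mm), grip rib on top (14 mm in x, 30 in y, 40 high). Origin: centre of the fins' underside; z up; plate z = 20 to 28 mm, rib 28 to 68. Starts standing on its fins; end for end it is the same. Absent in some runs
- comb3: new stripper comb, white plastic, 80-150 g: plate 60 x 38 x 8 mm, three fins below along x (56 mm long, 6 thick, 20 deep, at y = -14, 0, 14 mm), grip rib on top (14 mm in x, 30 in y, 40 high). Origin: centre of the fins' underside; z up; plate z = 20 to 28 mm, rib 28 to 68. Starts standing on its fins; end for end it is the same. Absent in some runs
- old0: worn comb, may sit in section 0 at first; white plastic, 90 g, as a new comb, but one end is snapped off (plate only 46 mm long, x -30 to +16 mm) and the middle fin is missing. Origin under the middle of the grip rib at fin-tip height; z up; rib (14 mm in x, 30 in y) from z = 28 to 68 mm. Absent in some runs
- old1: worn comb, may sit in section 1 at first; white plastic, 90 g, as a new comb, but one end is snapped off (plate only 46 mm long, x -30 to +16 mm) and the middle fin is missing. Origin under the middle of the grip rib at fin-tip height; z up; rib (14 mm in x, 30 in y) from z = 28 to 68 mm. Absent in some runs
- old2: worn comb, may sit in section 2 at first; white plastic, 90 g, as a new comb, but one end is snapped off (plate only 46 mm long, x -30 to +16 mm) and the middle fin is missing. Origin under the middle of the grip rib at fin-tip height; z up; rib (14 mm in x, 30 in y) from z = 28 to 68 mm. Absent in some runs
- old3: worn comb, may sit in section 3 at first; white plastic, 90 g, as a new comb, but one end is snapped off (plate only 46 mm long, x -30 to +16 mm) and the middle fin is missing. Origin under the middle of the grip rib at fin-tip height; z up; rib (14 mm in x, 30 in y) from z = 28 to 68 mm. Absent in some runs
- sanitiser: bystander: white bottle, 56 mm wide, 160 mm high, origin under its base
- jar: bystander: glass jar, 66 mm wide, 90 mm high, origin under its base
- punnet: bystander: clear punnet of fruit pieces, 120 x 150 x 50 mm, origin under its base

How it is judged:
By the outcome, as a careful person would: the job done as asked, in the order asked, and still so for the second after the job is handed in, with the robot touching nothing.
Of old0, old1, old2, old3 only 2 to 3 are there at a start; the rules pass over those that are not, and their reading is None.
Of comb0, comb1, comb2, comb3 only 3 to 4 are there at a start; the rules pass over those that are not, and their reading is None.
At some moment in a run one of comb0, comb1, comb2, comb3 may be knocked a few centimetres aside while the robot is not near it.
Once in a run the grip may slacken for a moment while it holds something.
It also fails if it takes over 210 s, if anything falls off the work surface, if the arm or the gripper's body presses on something with over 40 N, if the wrist force passes 120 N, or if a joint passes its speed limit or range.

## Working session

There is one attempt and no reset: what is moved stays moved. The work goes in short steps, Python scripts to look and compute and a tool call to move; the robot and the scene stay as the last step left them, time stands still between calls to the robot, and variables do not carry over. Pictures are saved under pics/ and viewed, about 12 in all and at most 16, crops included, and the job is handed in when it is done.

Besides the shell and the picture viewer there is one more tool, called after "Call:" by a JSON object that holds its "method" and its "body". servo_tool: Moves the arm, as the interface text tells. Its arguments: {"type":"object","properties":{"deltas":{"type":"array"},"grip":{"type":"number"}},"required":["deltas"]}

```bash
mkdir -p pics
cat > h.py <<'E'
from rig import *
import numpy as np, cv2
from scipy.spatial.transform import Rotation as R
def cam(name):
    c=get_calibration(name); K=np.array([[c['fx'],0,c['cx']],[0,c['fy'],c['cy']],[0,0,1.]])
    if 'T_tool_cam' in c:
        s=read_state(); T=np.eye(4); T[:3,:3]=R.from_rotvec(s['eef_rot']).as_matrix(); T[:3,3]=s['tool_pos']
        M=np.linalg.inv(T@np.array(c['T_tool_cam']))
        return K,M[:3,:3],M[:3,3]
    return K,R.from_rotvec(c['rvec']).as_matrix(),np.array(c['tvec'])
def proj(C,P):
    K,r,t=C; p=(np.atleast_2d(P)@r.T+t)@K.T; return p[:,:2]/p[:,2:]
def unproj(C,uv,z):
    K,r,t=C; uv=np.atleast_2d(uv); d=np.c_[uv,np.ones(len(uv))]@np.linalg.inv(K).T@r; o=-r.T@t
    return o+d*((z-o[2])/d[:,2:])
def save(name,img): cv2.imwrite('pics/'+name+'.png',img[:,:,::-1])
E
cat > a.py <<'E'
from h import *
s=read_state(); print(s['t'],s['tool_pos'],s['eef_rot'],s['force'],s['grip_width'])
for n in ['scene','side','wrist']:
    C=cam(n); im=snapshot(n); save(n+'0',im); print(n,C[0][0,0],(-C[1].T@C[2]).round(3),C[1][2].round(2))
    for q in ['comb0','old0','lever_bar','tray','sanitiser','jar','punnet','station']:
        for d in silhouettes(n,q): print(n,q,round(d['score'],2),d['box'])
E
python3 a.py
```

```text
0.0 [ 6.74402470e-01 -2.41850125e-05  2.30320837e-01] [-2.2205924  -2.22060917  0.00223089] [-0.34771889 -0.55922787 -0.11390461] 0.08538741044679964
scene 460.44573257094413 [1.2   0.485 0.781] [-0.61 -0.42 -0.67]
scene comb0 0.73 [295.2, 183.9, 20.0, 31.4]
scene comb0 0.71 [215.5, 151.4, 27.1, 29.9]
scene comb0 0.64 [357.2, 202.0, 17.4, 27.8]
scene comb0 0.47 [294.5, 233.6, 62.5, 43.9]
scene old0 0.84 [267.2, 214.3, 32.0, 26.2]
scene old0 0.78 [223.9, 181.9, 24.4, 27.1]
scene old0 0.54 [257.3, 199.1, 19.5, 27.9]
scene lever_bar 0.23 [205.8, 182.3, 150.9, 95.4]
scene tray 0.75 [126.9, 125.3, 78.7, 54.2]
scene sanitiser 0.61 [98.8, 153.2, 33.0, 56.4]
scene jar 0.76 [372.9, 287.9, 40.5, 55.7]
scene punnet 0.84 [402.5, 241.3, 85.0, 81.7]
scene punnet 0.74 [294.6, 233.6, 61.8, 43.7]
scene station 0.66 [213.3, 181.8, 142.8, 96.0]
scene station 0.19 [98.4, 150.3, 33.0, 60.3]
side 517.5733724466297 [-0.017 -0.957  0.804] [ 0.44  0.72 -0.54]
side comb0 0.96 [212.1, 220.6, 25.3, 28.3]
side comb0 0.77 [182.0, 195.8, 22.5, 28.1]
side comb0 0.55 [259.2, 266.0, 27.1, 36.4]
side old0 0.72 [255.8,
[... 396 characters left out ...]
4, 145.0, 26.6, 33.5]
side punnet 0.98 [160.9, 150.3, 59.0, 41.6]
side station 0.89 [232.0, 170.6, 86.7, 95.9]
side station 0.26 [262.0, 266.2, 25.4, 34.9]
wrist 329.47222935521035 [0.676 0.081 0.374] [ 0.   -0.32 -0.95]
wrist comb0 0.64 [67.0, 301.9, 59.6, 54.6]
wrist comb0 0.58 [13.8, 95.6, 83.3, 54.4]
wrist old0 0.7 [123.7, 0.0, 132.1, 293.1]
wrist old0 0.66 [144.4, 142.5, 54.7, 48.3]
wrist old0 0.64 [147.6, 235.0, 44.6, 54.5]
wrist lever_bar 0.9 [140.4, 2.6, 91.9, 35.6]
wrist tray 0.86 [80.8, 384.4, 112.6, 35.6]
wrist sanitiser 0.18 [124.5, 3.3, 128.3, 287.4]
wrist jar 0.22 [140.8, 0.9, 90.6, 40.3]
wrist punnet 0.41 [121.1, 0.0, 132.4, 290.5]
wrist station 0.89 [126.4, 0.0, 124.9, 290.1]
```

Run:
```python
import cv2
a=cv2.imread('pics/scene0.png')[110:350,80:500];cv2.imwrite('pics/s0c.png',cv2.resize(a,(798,456),interpolation=cv2.INTER_CUBIC))
a=cv2.imread('pics/side0.png')[130:400,140:440];cv2.imwrite('pics/d0c.png',cv2.resize(a,None,fx=2.2,fy=2.2,interpolation=cv2.INTER_CUBIC))
```

```text
(no output)
```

View pics/s0c.png

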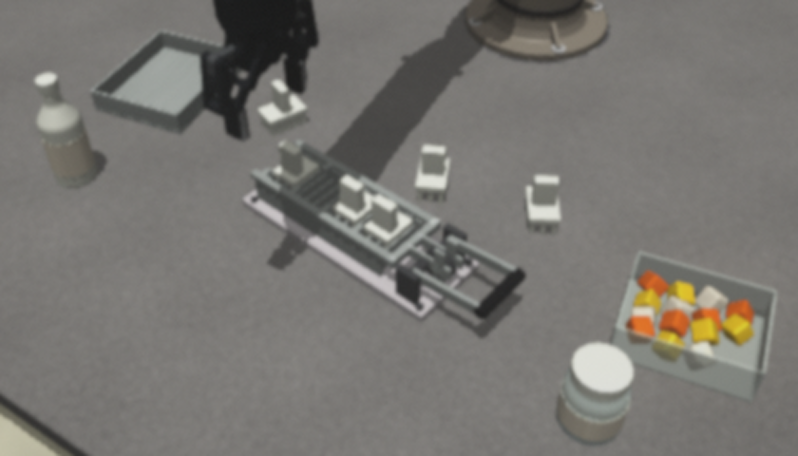

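View pics/d0c.png

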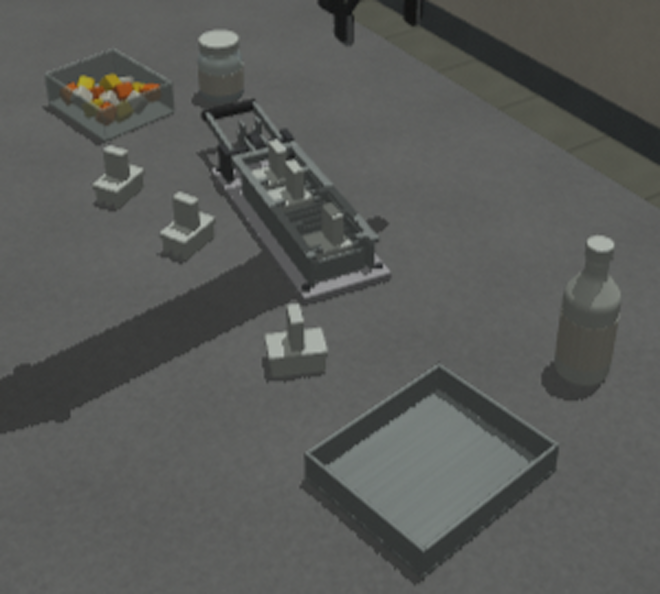

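View pics/wrist0.png

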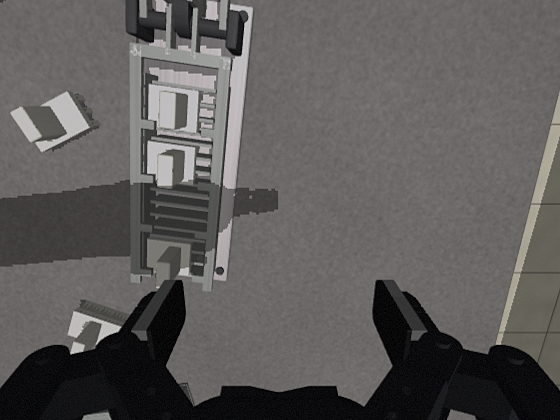

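```bash
cat >> h.py <<'E'
def st2w(p,P): # station pose p=(x,y,yaw), P mm
    P=np.atleast_2d(P)/1000.; c,s=np.cos(p[2]),np.sin(p[2]); return np.c_[p[0]+c*P[:,0]-s*P[:,1],p[1]+s*P[:,0]+c*P[:,1],P[:,2]]
E
cat > fit.py <<'E'
from h import *
from scipy.optimize import least_squares
C={n:cam(n) for n in ['scene','side','wrist']}
obs=[('wrist',(55,-120,12),(226,281)),('wrist',(55,180,12),(253,7)),('scene',(55,-120,12),(208,214.5)),('scene',(55,180,12),(303,273.5)),('scene',(0,244.6,53),(343,263.7)),
('side',(55,-120,12),(316.5,252)),('side',(-55,-120,12),(278,261)),('side',(0,244.6,53),(244.5,178.5))]
f=lambda p:np.concatenate([(proj(C[n],st2w(p,P))[0]-uv) for n,P,uv in obs])
r=least_squares(f,[0.6,0.1,0]); print(r.x,r.fun.reshape(-1,2).round(1))
# combs: top face of rib etc; use silhouettes centroid at z~0.035
for n in C:
    snapshot(n)
    for q in ['comb0','old0']:
        for d in silhouettes(n,q):
            m=d['pixels']; v,u=np.nonzero(m); print(n,q,round(d['score'],2),m.sum(),unproj(C[n],[u.mean(),v.mean()],.033)[0].round(3))
    m=[d for d in silhouettes(n,'tray')][:1]
    for d in m:
        v,u=np.nonzero(d['pixels']); print(n,'tray',unproj(C[n],[u.mean(),v.mean()],.02)[0].round(3))
E
python3 fit.py
```

```text
[ 0.57152573  0.00119561 -0.13749651] [[-0.7  0.1]
 [-0.6 -1.7]
 [-1.5  0.2]
 [-1.7  3.2]
 [-0.3  0.5]
 [ 1.1  1.5]
 [-0.3  4.3]
 [-0.5  1.6]]
scene comb0 0.96 407 [0.451 0.068 0.033]
scene comb0 0.92 397 [0.425 0.212 0.033]
scene comb0 0.66 461 [ 0.449 -0.178  0.033]
scene old0 0.69 358 [ 0.537 -0.093  0.033]
scene old0 0.69 368 [0.552 0.012 0.033]
scene old0 0.61 387 [0.56  0.067 0.033]
scene tray [ 0.486 -0.392  0.02 ]
side comb0 0.84 423 [0.421 0.206 0.033]
side comb0 0.6 568 [ 0.439 -0.195  0.033]
side comb0 0.56 393 [0.443 0.056 0.033]
side old0 0.64 170 [0.601 0.12  0.033]
side old0 0.59 304 [ 0.578 -0.046  0.033]
side old0 0.51 227 [0.591 0.057 0.033]
side tray [ 0.462 -0.389  0.02 ]
wrist comb0 0.97 1894 [ 0.449 -0.174  0.033]
wrist comb0 0.75 3062 [0.453 0.067 0.033]
wrist old0 0.8 1642 [ 0.55  -0.084  0.033]
wrist old0 0.68 2121 [0.573 0.079 0.033]
wrist old0 0.64 1962 [0.565 0.025 0.033]
wrist old0 0.62 25591 [0.585 0.062 0.033]
wrist old0 0.47 3198 [0.453 0.067 0.033]
wrist tray [ 0.474 -0.317  0.02 ]
```

Call:
{"method": "servo_tool", "body": {"deltas": [[[0.024,-0.007,0.008,-0.14],[0.05,-0.014,0.016,-0.286],[0.073,-0.02,0.024,-0.43],[0.098,-0.028,0.032,-0.573],[0.122,-0.035,0.04,-0.716],[0.146,-0.042,0.048,-0.86],[0.17,-0.049,0.056,-1.0],[0.195,-0.056,0.064,-1.146],[0.22,-0.063,0.072,-1.29],[0.244,-0.069,0.08,-1.433]]]}}

```text
t: 2.95
tool_pos: [0.6057, 0.2451, 0.1511]
eef_rot: [0.207, 3.135, 0.0]
force: [0.2, 0.8, -1.1]
grip_width: 0.0852
```

Call:
{"method": "servo_tool", "body": {"deltas": [[[0,0,0,0],[0,0,0,0]]]}}

```text
t: 3.15
tool_pos: [0.6059, 0.2442, 0.1511]
eef_rot: [-0.217, -3.134, 0.0]
force: [0.5, -0.5, 0.7]
grip_width: 0.0857
```

Run:
```python
from h import *
s=read_state(); print(s['t'],s['tool_pos'],s['q'],s['force'])
C=cam('wrist'); im=snapshot('wrist')
p=[0.5715,0.0012,-0.1375]
o=im.copy()
L=[[(a,b,47) for a,b in [(34,-104),(34,104),(-34,104),(-34,-104)]],[(55,-120,12),(55,180,12),(-55,180,12),(-55,-120,12)],[(-31,244.6,61),(31,244.6,61)],[(-31,244.6,53),(31,244.6,53)]]
for l in L:
    q=proj(C,st2w(p,l)).astype(int); cv2.polylines(o,[q],len(l)>2,(255,0,0),1)
save('w1',o)
for n in ['lever_bar','comb0','old0']:
    for d in silhouettes('wrist',n): print(n,round(d['score'],2),d['box'])
```

```text
3.15 [0.60588578 0.24424319 0.15112175] [-0.23524479  0.54382002 -0.33964194  1.66403684  0.21042082  0.97023714
  0.78343604] [ 0.53805972 -0.51702009  0.69548159]
lever_bar 0.59 [144.5, 167.3, 148.4, 97.1]
comb0 0.91 [2.0, 1.4, 66.8, 82.7]
comb0 0.81 [192.1, 1.4, 37.7, 19.2]
old0 0.72 [7.1, 173.4, 93.3, 68.1]
old0 0.57 [0.0, 176.1, 27.9, 60.0]
```

View pics/w1.png

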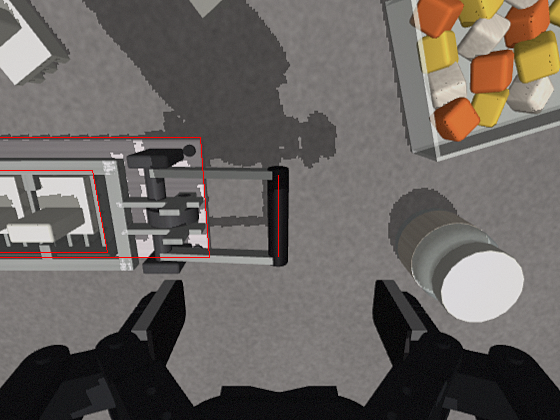

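Call:
{"method": "servo_tool", "body": {"deltas": [[[0,0,0.02,0],[0,0,0.05,0],[0,0,0.08,0],[0,0,0.1,0],[0,0,0.11,0],[0,0,0.116,0],[0,0,0.116,0]]], "grip": -0.2}}

```text
t: 4.05
tool_pos: [0.6063, 0.2438, 0.0354]
eef_rot: [0.217, 3.134, -0.0]
force: [-1.4, -0.4, 0.1]
grip_width: 0.0514
```

Call:
{"method": "servo_tool", "body": {"deltas": [[[0,0,0,0],[0,0,0,0],[0,0,0,0],[0,0,0,0],[0,0,0,0]]], "grip": 1}}

```text
t: 4.55
tool_pos: [0.6066, 0.243, 0.0367]
eef_rot: [0.217, 3.133, -0.002]
force: [-1.4, -2.1, 5.1]
grip_width: 0.014
```

Call:
{"method": "servo_tool", "body": {"deltas": [[[0,-0.0028,-0.016,0],[0,-0.0085,-0.032,0],[0,-0.017,-0.046,0],[0,-0.027,-0.059,0],[0,-0.04,-0.0695,0],[0,-0.0545,-0.078,0],[0,-0.07,-0.0835,0],[0,-0.086,-0.0863,0],[0,-0.1,-0.0865,0],[0,-0.1,-0.0865,0]]]}}

```text
t: 5.55
tool_pos: [0.5932, 0.1444, 0.1251]
eef_rot: [0.218, 3.131, 0.002]
force: [-4.6, -1.1, 15.7]
grip_width: 0.0135
```

Run:
```python
from h import *
im=snapshot('side'); save('side1',cv2.resize(im[130:290,160:360],None,fx=3,fy=3,interpolation=cv2.INTER_CUBIC))
```

```text
(no output)
```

View pics/side1.png

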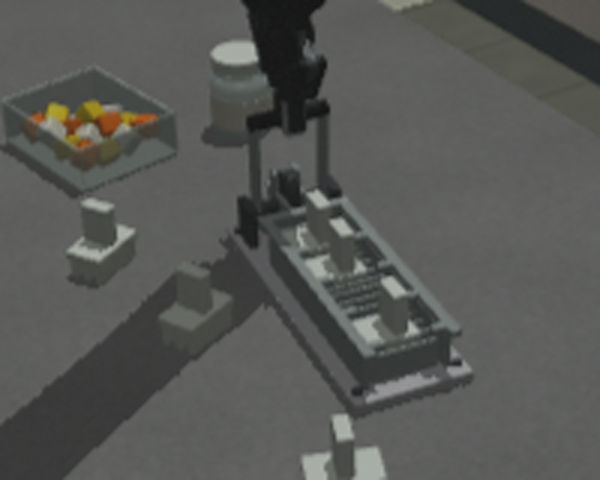

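Call:
{"method": "servo_tool", "body": {"deltas": [[[0,0,0,0],[0,0,0,0],[0,0,0,0],[0,0,-0.03,0],[0,0,-0.06,0],[0,0,-0.09,0],[0,-0.02,-0.1,0.15],[0,-0.05,-0.1,0.3],[0,-0.08,-0.1,0.45],[0.0,-0.11,-0.1,0.6]]], "grip": -0.2}}

```text
t: 6.6
tool_pos: [0.5767, 0.0349, 0.2217]
eef_rot: [-1.141, -2.927, 0.0]
force: [0.7, 0.1, 0.1]
grip_width: 0.0514
```

Call:
{"method": "servo_tool", "body": {"deltas": [[[-0.01,-0.015,0,0.15],[-0.02,-0.03,0,0.3],[-0.034,-0.05,0,0.45],[-0.034,-0.05,0,0.6],[-0.034,-0.05,0,0.75],[-0.034,-0.05,0,0.9],[-0.034,-0.05,0,0.97],[-0.034,-0.05,0,0.97],[-0.034,-0.05,0,0.97]]], "grip": -1}}

```text
t: 7.5
tool_pos: [0.5686, -0.0237, 0.2216]
eef_rot: [-2.366, -2.067, 0.0]
force: [-1.6, -0.5, -0.2]
grip_width: 0.0858
```

```bash
cat > look.py <<'E'
from h import *
import sys
s=read_state(); print(s['t'],s['tool_pos'],s['eef_rot'],s['q'][6])
C=cam('wrist'); im=snapshot('wrist'); save(sys.argv[1]+'_raw',im)
p=[0.5715,0.0012,-0.1375]
o=im.copy()
def box(x0,x1,y0,y1,z): return [(x0,y0,z),(x1,y0,z),(x1,y1,z),(x0,y1,z)]
L=[box(-34,34,-104,104,47),box(-55,55,-120,180,12)]+[box(-7,7,y-15,y+15,88) for y in (-78,-26,26,78)]+[box(-7,7,y-15,y+15,48) for y in (-78,-26,26,78)]
for l in L:
    q=proj(C,st2w(p,l)).astype(int); cv2.polylines(o,[q],True,(255,0,0),1)
save(sys.argv[1],o)
E
python3 look.py w2
```

```text
7.5 [ 0.56859194 -0.02373047  0.22163406] [-2.36569208e+00 -2.06686381e+00  4.46312715e-04] -0.2087247209731018
```

View pics/w2.png

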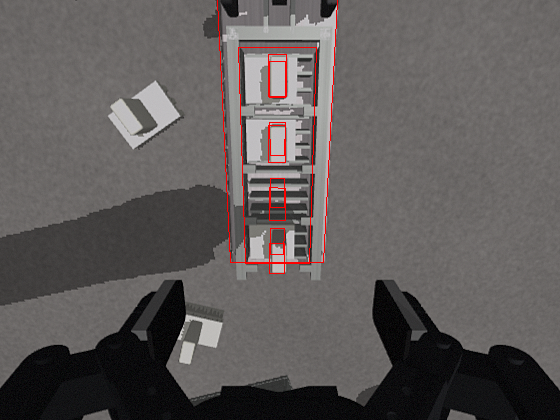

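Call:
{"method": "servo_tool", "body": {"deltas": [[[0.03,0,0,0],[0.07,0,0,0],[0.103,-0.0005,0.02,0],[0.103,-0.0005,0.06,0],[0.103,-0.0005,0.1,0],[0.103,-0.0005,0.13,0],[0.103,-0.0005,0.15,0],[0.103,-0.0005,0.16,0],[0.103,-0.0005,0.1635,0],[0.103,-0.0005,0.1635,0]]], "grip": -0.2}}

```text
t: 8.55
tool_pos: [0.5826, 0.0783, 0.0587]
eef_rot: [2.368, 2.064, 0.001]
force: [0.2, -0.1, -0.5]
grip_width: 0.0511
```

Call:
{"method": "servo_tool", "body": {"deltas": [[[0,0,0,0],[0,0,0,0],[0,0,0,0],[0,0,0,0],[0,0,0,0]]], "grip": 1}}

```text
t: 9.05
tool_pos: [0.583, 0.0784, 0.0594]
eef_rot: [2.368, 2.064, 0.002]
force: [-0.8, 0.4, 5.5]
grip_width: 0.0128
```

```bash
cat >> h.py <<'E'
def boxpts(x0,x1,y0,y1,z0,z1): return np.array([(x,y,z) for x in(x0,x1) for y in(y0,y1) for z in(z0,z1)],float)
COMB=[boxpts(-30,30,-19,19,20,28),boxpts(-28,28,-17,17,0,20),boxpts(-7,7,-15,15,28,68)]
def render(C,p,model=COMB):
    m=np.zeros((420,560),np.uint8)
    for b in model:
        cv2.fillConvexPoly(m,cv2.convexHull((proj(C,st2w(p,b))*8).astype(np.int32)),1,cv2.LINE_8,3)
    return m>0
from scipy.optimize import minimize
def fitcomb(Cs,masks,xy):
    def iou(p): return -np.mean([(r&m).sum()/max(1,(r|m).sum()) for r,m in ((render(C,p),m) for C,m in zip(Cs,masks))])
    best=None
    for yaw in np.arange(-1.5,1.6,.3):
        r=minimize(lambda q:iou((q[0]/100,q[1]/100,q[2])),[xy[0]*100,xy[1]*100,yaw],method='Nelder-Mead',options=dict(initial_simplex=np.array([[0,0,0],[1,0,0],[0,1,0],[0,0,.25]])+[xy[0]*100,xy[1]*100,yaw],maxiter=120))
        if best is None or r.fun<best.fun: best=r
    return np.array([best.x[0]/100,best.x[1]/100,(best.x[2]+np.pi/2)%np.pi-np.pi/2]),-best.fun
def findcombs(cams=('scene','side')):
    D={}
    for n in cams:
        C=cam(n); snapshot(n)
        D[n]=(C,[(unproj(C,[np.nonzero(d['pixels'])[1].mean(),np.nonzero(d['pixels'])[0].mean()],.033)[0],d) for d in silhouettes(n,'comb0')])
    out=[]
    n0=cams[0]
    for c,d in D[n0][1]:
        if d['score']<.4: continue
        Cs,ms=[D[n0][0]],[d['pixels']]
        for n in cams[1:]:
            for c2,d2 in D[n][1]:
                if np.linalg.norm(c2-c)<.045 and d2['score']>.4: Cs.append(D[n][0]); ms.append(d2['pixels']); break
        p,s=fitcomb(Cs,ms,c[:2]); out.append((p,s,len(ms)))
        print(n0,len(ms),p.round(4),'iou',round(s,2),'score',round(d['score'],2))
    return out
E
python3 - <<'E'
from h import *
print(unproj(cam('side'),[(338.6,297.3),(392.7,332.3),(332.7,380.9),(279.1,339.1)],.035).round(3))
print(unproj(cam('side'),[407,300],0)[0], unproj(cam('scene'),[119,205],0)[0])
findcombs()
E
```

```text
[[ 0.537 -0.302  0.035]
 [ 0.564 -0.443  0.035]
 [ 0.391 -0.473  0.035]
 [ 0.363 -0.334  0.035]]
[ 6.85915102e-01 -3.63360025e-01  1.11022302e-16] [ 0.69345834 -0.34880643  0.        ]
scene 1 [ 0.4406 -0.1863 -0.5081] iou 0.9 score 0.87
scene 2 [0.4492 0.068  0.5433] iou 0.7 score 0.7
scene 2 [0.4235 0.2112 0.5555] iou 0.85 score 0.63
```

Call:
{"method": "servo_tool", "body": {"deltas": [[[0,0,-0.01,0],[0,0,-0.03,0],[0,0,-0.06,0],[0,0,-0.09,0],[-0.02,0,-0.1,0],[-0.06,-0.004,-0.1,-0.03],[-0.1,-0.008,-0.1,-0.06],[-0.14,-0.011,-0.1,-0.09],[-0.18,-0.014,-0.1,-0.12],[-0.22,-0.017,-0.1,-0.15]]]}}

```text
t: 10.25
tool_pos: [0.5347, -0.1388, 0.1589]
eef_rot: [2.205, 2.237, 0.0]
force: [1.3, 0.3, -1.3]
grip_width: 0.0133
```

```bash
cat > go.py <<'E'
# usage: go.py x y z yaw  -> tool-axis shift from the current pose (yaw of the jaw axis)
from h import *
import sys
s=read_state(); M=R.from_rotvec(s['eef_rot']).as_matrix(); yaw=np.arctan2(M[1,1],M[0,1])
a=[float(v) for v in sys.argv[1:]]
for i in range(0,len(a),4):
    x,y,z,w=a[i:i+4]; d=M.T@(np.array([x,y,z])-s['tool_pos']); tw=-((w-yaw+np.pi/2)%np.pi-np.pi/2)
    print('shift',d.round(4),'twist',round(tw,3))
print('t',s['t'],'pos',s['tool_pos'].round(4),'yaw',round(yaw,3),'w',round(s['grip_width'],4),'F',s['force'].round(1),'q7',s['q'][6].round(2))
E
python3 go.py 0.472 -0.433 0.16 0.17
```

```text
shift [-0.2932 -0.0669 -0.0012] twist -0.156
t 10.25 pos [ 0.5347 -0.1388  0.1589] yaw 0.014 w 0.0133 F [ 1.3  0.3 -1.3] q7 0.14
```

Call:
{"method": "servo_tool", "body": {"deltas": [[[-0.045,-0.01,0,-0.03],[-0.09,-0.02,0,-0.06],[-0.135,-0.031,0,-0.09],[-0.18,-0.041,0,-0.12],[-0.225,-0.052,0,-0.156],[-0.265,-0.061,0,-0.156],[-0.293,-0.067,0.01,-0.156],[-0.293,-0.067,0.04,-0.156],[-0.293,-0.067,0.07,-0.156],[-0.293,-0.067,0.095,-0.156]]]}}

```text
t: 11.25
tool_pos: [0.4715, -0.4311, 0.0622]
eef_rot: [-2.026, -2.4, -0.0]
force: [0.5, 0.3, -0.5]
grip_width: 0.0131
```

Call:
{"method": "servo_tool", "body": {"deltas": [[[0,0,0.01,0],[0,0,0.017,0],[0,0,0.017,0]]]}}

```text
t: 11.55
tool_pos: [0.4723, -0.4312, 0.0464]
eef_rot: [-2.026, -2.401, -0.0]
force: [0.6, -0.5, -0.2]
grip_width: 0.0133
```

Call:
{"method": "servo_tool", "body": {"deltas": [[[0,0,0,0],[0,0,0,0],[0,0,0,0],[0,0,-0.02,0],[0,0,-0.05,0],[0,0,-0.09,0],[0,0,-0.12,0],[0.03,0,-0.12,0.03],[0.07,0,-0.12,0.06],[0.11,0,-0.12,0.09]]], "grip": -0.2}}

```text
t: 12.55
tool_pos: [0.4536, -0.322, 0.1672]
eef_rot: [2.133, 2.304, 0.001]
force: [1.1, 0.8, 0.9]
grip_width: 0.051
```

```bash
python3 go.py 0.5751 0.027 0.165 -0.1375; python3 look.py w3
```

```text
shift [0.3387 0.1479 0.0021] twist 0.214
t 12.55 pos [ 0.4536 -0.322   0.1672] yaw 0.077 w 0.051 F [1.1 0.8 0.9] q7 0.59
12.55 [ 0.45362051 -0.32204605  0.1672067 ] [2.13343463e+00 2.30361593e+00 8.19132672e-04] 0.5908348146597365
```

View pics/w3.png

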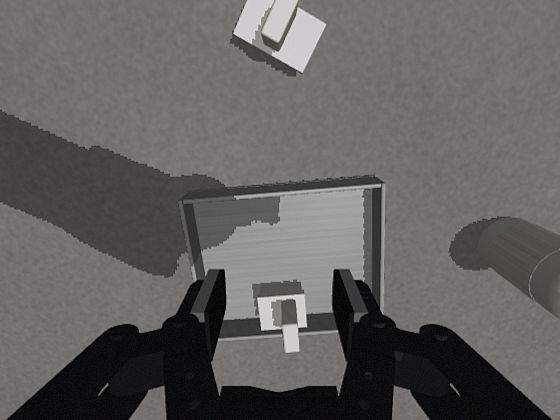

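Call:
{"method": "servo_tool", "body": {"deltas": [[[0.03,0.013,0,0.02],[0.065,0.029,0,0.04],[0.1,0.044,0,0.06],[0.14,0.061,0,0.09],[0.18,0.079,0,0.12],[0.22,0.096,0,0.15],[0.26,0.113,0,0.18],[0.3,0.131,0,0.214],[0.339,0.148,0.002,0.214],[0.339,0.148,0.002,0.214]]]}}

```text
t: 13.6
tool_pos: [0.5761, 0.0349, 0.1649]
eef_rot: [-2.355, -2.077, -0.007]
force: [-0.5, -0.7, -0.6]
grip_width: 0.0513
```

```bash
python3 go.py 0.5751 0.027 0.0585 -0.1375
```

```text
shift [-0.0084 -0.0002  0.1064] twist 0.012
t 13.6 pos [0.5761 0.0349 0.1649] yaw -0.125 w 0.0513 F [-0.5 -0.7 -0.6] q7 -0.32
```

Call:
{"method": "servo_tool", "body": {"deltas": [[[0,0,0.02,0],[0,0,0.04,0],[0,0,0.04,0]]]}}

```text
t: 13.9
tool_pos: [0.5727, 0.0261, 0.1224]
eef_rot: [-2.365, -2.065, 0.006]
force: [-1.1, 0.3, 1.6]
grip_width: 0.0511
```

```bash
python3 go.py 0.5751 0.027 0.0585 -0.1375
```

```text
shift [0.0013 0.0025 0.0639] twist 0.003
t 13.9 pos [0.5727 0.0261 0.1224] yaw -0.135 w 0.0511 F [-1.1  0.3  1.6] q7 -0.32
```

Call:
{"method": "servo_tool", "body": {"deltas": [[[0,0.0005,0.02,0],[0,0.0005,0.04,0],[0,0.0005,0.055,0],[0,0.0005,0.064,0],[0,0.0005,0.066,0],[0,0.0005,0.066,0]]]}}

```text
t: 14.5
tool_pos: [0.5753, 0.0267, 0.0586]
eef_rot: [2.366, 2.066, 0.0]
force: [-0.9, 0.4, -0.2]
grip_width: 0.0515
```

Call:
{"method": "servo_tool", "body": {"deltas": [[[0,0,0,0],[0,0,0,0],[0,0,0,0],[0,0,0,0],[0,0,0,0]]], "grip": 1}}

```text
t: 15.0
tool_pos: [0.5755, 0.0268, 0.059]
eef_rot: [2.366, 2.066, 0.002]
force: [0.2, 1.2, 4.6]
grip_width: 0.0133
```

Call:
{"method": "servo_tool", "body": {"deltas": [[[0,0,-0.01,0],[0,0,-0.03,0],[0,0,-0.06,0],[0,0,-0.09,0],[-0.02,0,-0.1,0],[-0.06,-0.004,-0.1,-0.03],[-0.1,-0.008,-0.1,-0.06],[-0.14,-0.011,-0.1,-0.09],[-0.16,-0.013,-0.1,-0.12],[-0.16,-0.013,-0.1,-0.12]]]}}

```text
t: 16.0
tool_pos: [0.539, -0.1345, 0.1586]
eef_rot: [2.244, 2.198, -0.003]
force: [-0.6, 0.3, -0.9]
grip_width: 0.0133
```

```bash
python3 go.py 0.464 -0.388 0.165 0.17
```

```text
shift [-0.255  -0.0697 -0.0059] twist -0.191
t 16.0 pos [ 0.539  -0.1345  0.1586] yaw -0.021 w 0.0133 F [-0.6  0.3 -0.9] q7 0.09
```

Call:
{"method": "servo_tool", "body": {"deltas": [[[-0.045,-0.012,0,-0.03],[-0.09,-0.025,0,-0.06],[-0.135,-0.037,0,-0.1],[-0.18,-0.049,0,-0.14],[-0.22,-0.06,0,-0.19],[-0.245,-0.067,0,-0.19],[-0.255,-0.07,0.02,-0.19],[-0.255,-0.07,0.05,-0.19],[-0.255,-0.07,0.08,-0.19],[-0.255,-0.07,0.097,-0.19]]]}}

```text
t: 17.0
tool_pos: [0.4663, -0.382, 0.0591]
eef_rot: [-2.016, -2.405, -0.001]
force: [-0.3, 0.7, -0.7]
grip_width: 0.0131
```

Call:
{"method": "servo_tool", "body": {"deltas": [[[0,0,0.01,0],[0,0,0.0145,0],[0,0,0.0145,0]]]}}

```text
t: 17.3
tool_pos: [0.4672, -0.3836, 0.0469]
eef_rot: [-2.018, -2.408, -0.0]
force: [0.1, -0.6, -0.7]
grip_width: 0.0132
```

Call:
{"method": "servo_tool", "body": {"deltas": [[[0,0,0,0],[0,0,0,0],[0,0,0,0],[0,0,-0.02,0],[0,0,-0.05,0],[0,0,-0.09,0],[0,0,-0.12,0],[0.03,0.015,-0.12,0.05],[0.07,0.035,-0.12,0.1],[0.1,0.05,-0.12,0.15]]], "grip": -0.2}}

```text
t: 18.3
tool_pos: [0.4995, -0.2746, 0.1677]
eef_rot: [2.194, 2.247, 0.002]
force: [1.2, 0.5, -1.1]
grip_width: 0.0512
```

Call:
{"method": "servo_tool", "body": {"deltas": [[[0.0,0,0,0],[0,0,0,0]]]}}

```text
t: 18.5
tool_pos: [0.499, -0.2761, 0.1673]
eef_rot: [2.19, 2.251, 0.0]
force: [-1.0, -0.2, 0.8]
grip_width: 0.0511
```

```bash
python3 go.py 0.5608 -0.0761 0.165 -0.1375
```

```text
shift [0.1982 0.0672 0.0023] twist 0.165
t 18.5 pos [ 0.499  -0.2761  0.1673] yaw 0.027 w 0.0511 F [-1.  -0.2  0.8] q7 0.42
```

Call:
{"method": "servo_tool", "body": {"deltas": [[[0.04,0.013,0,0.04],[0.08,0.027,0,0.08],[0.12,0.041,0,0.12],[0.16,0.054,0,0.165],[0.185,0.063,0,0.165],[0.198,0.067,0.01,0.165],[0.198,0.067,0.03,0.165],[0.198,0.067,0.05,0.165],[0.198,0.067,0.05,0.165],[0.198,0.067,0.05,0.165]]]}}

```text
t: 19.5
tool_pos: [0.5601, -0.079, 0.1164]
eef_rot: [-2.373, -2.058, 0.002]
force: [-0.1, 0.0, 0.4]
grip_width: 0.0514
```

```bash
python3 go.py 0.5608 -0.0761 0.0585 -0.1375
```

```text
shift [0.003  0.0004 0.0579] twist -0.005
t 19.5 pos [ 0.5601 -0.079   0.1164] yaw -0.142 w 0.0514 F [-0.1  0.   0.4] q7 -0.13
```

Call:
{"method": "servo_tool", "body": {"deltas": [[[0.001,0,0.02,0],[0.002,0,0.04,0],[0.002,0,0.052,0],[0.002,0,0.058,0],[0.002,0,0.058,0]]]}}

```text
t: 20.0
tool_pos: [0.5608, -0.0756, 0.0587]
eef_rot: [-2.372, -2.06, 0.001]
force: [-0.7, 0.4, 0.1]
grip_width: 0.0513
```

Call:
{"method": "servo_tool", "body": {"deltas": [[[0,0,0,0],[0,0,0,0],[0,0,0,0],[0,0,0,0],[0,0,0,0]]], "grip": 1}}

```text
t: 20.5
tool_pos: [0.5616, -0.0753, 0.0597]
eef_rot: [2.371, 2.06, 0.002]
force: [-0.4, 0.3, 6.6]
grip_width: 0.0131
```

Call:
{"method": "servo_tool", "body": {"deltas": [[[0,0,-0.01,0],[0,0,-0.03,0],[0,0,-0.06,0],[0,0,-0.09,0],[-0.02,0,-0.1,0],[-0.06,-0.004,-0.1,-0.03],[-0.1,-0.008,-0.1,-0.06],[-0.1,-0.008,-0.1,-0.09],[-0.1,-0.008,-0.1,-0.12],[-0.1,-0.008,-0.1,-0.12]]]}}

```text
t: 21.5
tool_pos: [0.5392, -0.1718, 0.159]
eef_rot: [-2.241, -2.201, -0.001]
force: [-0.4, 0.3, -0.0]
grip_width: 0.0132
```

```bash
python3 go.py 0.4565 -0.340 0.165 0.17
```

```text
shift [-0.1697 -0.0797 -0.0062] twist -0.188
t 21.5 pos [ 0.5392 -0.1718  0.159 ] yaw -0.018 w 0.0132 F [-0.4  0.3 -0. ] q7 0.16
```

Call:
{"method": "servo_tool", "body": {"deltas": [[[-0.04,-0.019,0,-0.05],[-0.08,-0.038,0,-0.1],[-0.12,-0.056,0,-0.15],[-0.15,-0.07,0,-0.19],[-0.165,-0.078,0,-0.19],[-0.17,-0.08,0.02,-0.19],[-0.17,-0.08,0.05,-0.19],[-0.17,-0.08,0.07,-0.19],[-0.17,-0.08,0.07,-0.19],[-0.17,-0.08,0.07,-0.19]]]}}

```text
t: 22.5
tool_pos: [0.4565, -0.3404, 0.089]
eef_rot: [-2.023, -2.403, -0.001]
force: [0.5, 0.0, -0.3]
grip_width: 0.013
```

```bash
python3 go.py 0.4565 -0.341 0.047 0.17
```

```text
shift [-0.0006 -0.0001  0.042 ] twist 0.002
t 22.5 pos [ 0.4565 -0.3404  0.089 ] yaw 0.172 w 0.013 F [ 0.5  0.  -0.3] q7 0.69
```

Call:
{"method": "servo_tool", "body": {"deltas": [[[0,0,0.015,0],[0,0,0.03,0],[0,0,0.038,0],[0,0,0.042,0],[0,0,0.042,0]]]}}

```text
t: 23.0
tool_pos: [0.4552, -0.3412, 0.046]
eef_rot: [-2.024, -2.401, 0.0]
force: [-0.7, 0.6, -0.1]
grip_width: 0.013
```

Call:
{"method": "servo_tool", "body": {"deltas": [[[0,0,0,0],[0,0,0,0],[0,0,0,0],[0,0,-0.02,0],[0,0,-0.05,0],[0,0,-0.09,0],[0,0,-0.13,0],[0.03,0.01,-0.15,0.05],[0.07,0.02,-0.15,0.1],[0.1,0.02,-0.15,0.15]]], "grip": -0.2}}

```text
t: 24.0
tool_pos: [0.46, -0.2373, 0.1983]
eef_rot: [2.198, 2.241, 0.003]
force: [-0.4, 0.6, -0.2]
grip_width: 0.0509
```

Call:
{"method": "servo_tool", "body": {"deltas": [[[0,0,0,0],[0,0,0,0],[0,0,0,0]]]}}

```text
t: 24.3
tool_pos: [0.4584, -0.2407, 0.197]
eef_rot: [2.2, 2.242, -0.0]
force: [-0.4, -1.3, 0.7]
grip_width: 0.0512
```

```bash
cat > comb.py <<'E'
from h import *
import sys
cams=sys.argv[2:]
o=findcombs(cams)
C=cam(cams[0]); im=snapshot(cams[0]); 
for p,s,k in o:
    for b in COMB:
        h=cv2.convexHull(proj(C,st2w(p,b)).astype(np.int32)); cv2.polylines(im,[h],True,(255,0,0),1)
save(sys.argv[1],im)
E
python3 comb.py w4 wrist; python3 comb.py sc4 scene side
```

```text
wrist 1 [ 0.4442 -0.1861 -0.386 ] iou 0.98 score 0.67
scene 1 [0.4382 0.062  0.4361] iou 0.63 score 0.81
scene 2 [ 0.4428 -0.1845 -0.4952] iou 0.9 score 0.71
scene 2 [0.4223 0.2117 0.4745] iou 0.84 score 0.63
```

View pics/w4.png

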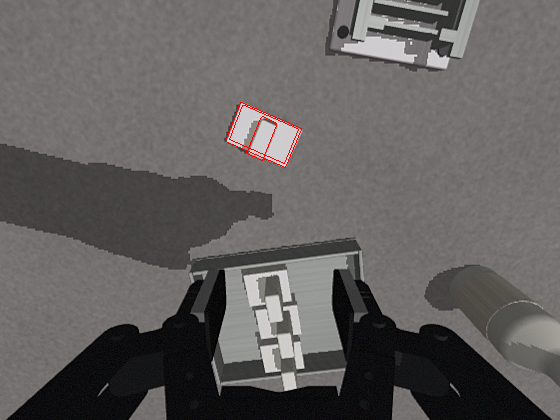

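```bash
python3 go.py 0.4442 -0.1861 0.09 -0.386
```

```text
shift [ 0.054  -0.0131  0.1067] twist 0.405
t 24.7 pos [ 0.4583 -0.2398  0.1967] yaw 0.019 w 0.051 F [ 0.3  0.3 -0.1] q7 0.37
```

Call:
{"method": "servo_tool", "body": {"deltas": [[[0.02,-0.005,0.0,0.1],[0.04,-0.01,0.0,0.2],[0.054,-0.013,0.01,0.3],[0.054,-0.013,0.03,0.405],[0.054,-0.013,0.06,0.405],[0.054,-0.013,0.09,0.405],[0.054,-0.013,0.09,0.405],[0.054,-0.013,0.09,0.405],[0.054,-0.013,0.09,0.405]]]}}

```text
t: 25.6
tool_pos: [0.4454, -0.1862, 0.1082]
eef_rot: [2.604, 1.754, 0.002]
force: [0.7, -0.1, -0.2]
grip_width: 0.0512
```

```bash
python3 go.py 0.4442 -0.1861 0.039 -0.386
```

```text
shift [-0.0004 -0.0013  0.0692] twist 0.001
t 25.6 pos [ 0.4454 -0.1862  0.1082] yaw -0.385 w 0.0512 F [ 0.7 -0.1 -0.2] q7 -0.12
```

Call:
{"method": "servo_tool", "body": {"deltas": [[[0,-0.001,0.02,0],[0,-0.001,0.045,0],[0,-0.001,0.06,0],[0,-0.001,0.069,0],[0,-0.001,0.069,0],[0,-0.001,0.069,0]]]}}

```text
t: 26.2
tool_pos: [0.4442, -0.1857, 0.0387]
eef_rot: [2.605, 1.755, 0.002]
force: [0.6, 0.5, -0.0]
grip_width: 0.0513
```

Call:
{"method": "servo_tool", "body": {"deltas": [[[0,0,0,0],[0,0,0,0],[0,0,0,0],[0,0,0,0],[0,0,0,0]]], "grip": 1}}

```text
t: 26.7
tool_pos: [0.444, -0.1856, 0.0386]
eef_rot: [2.605, 1.755, 0.001]
force: [-1.0, -0.5, 5.7]
grip_width: 0.0134
```

Call:
{"method": "servo_tool", "body": {"deltas": [[[0,0,-0.02,0],[0,0,-0.05,0],[0,0,-0.09,0],[0,0,-0.1,0],[0,0,-0.1,0]]]}}

```text
t: 27.2
tool_pos: [0.4445, -0.1857, 0.1393]
eef_rot: [2.603, 1.754, 0.004]
force: [0.2, 0.2, -1.8]
grip_width: 0.0133
```

```bash
python3 go.py 0.5608 -0.0761 0.14 -0.1375
```

```text
shift [ 0.1453  0.0666 -0.0004] twist -0.248
t 27.2 pos [ 0.4445 -0.1857  0.1393] yaw -0.385 w 0.0133 F [ 0.2  0.2 -1.8] q7 -0.12
```

Call:
{"method": "servo_tool", "body": {"deltas": [[[0.03,0.014,0,-0.05],[0.06,0.028,0,-0.1],[0.09,0.042,0,-0.15],[0.12,0.055,0,-0.2],[0.138,0.063,0,-0.248],[0.145,0.0665,0,-0.248],[0.145,0.0665,0,-0.248],[0.145,0.0665,0,-0.248],[0.145,0.0665,0,-0.248],[0.145,0.0665,0,-0.248]]]}}

```text
t: 28.2
tool_pos: [0.5588, -0.0772, 0.1379]
eef_rot: [2.37, 2.062, -0.001]
force: [0.2, -0.3, -1.1]
grip_width: 0.0131
```

```bash
cat > look2.py <<'E'
from h import *
import sys
s=read_state(); print(s['t'],s['tool_pos'].round(4),s['grip_width'])
C=cam('wrist'); o=snapshot('wrist'); save(sys.argv[1]+'_raw',o); o=cv2.resize(o,(800,600)); 
p=[0.5715,0.0012,-0.1375]
def draw(pts,c): cv2.polylines(o,[(proj(C,st2w(p,pts))*[800/560,600/420]).astype(int)],False,c,1)
for y0 in (-78,-26,26,78):
    for b in (-21,-7,7,21):
        for e in (-1.5,1.5): draw([(-30,y0+b+e,40),(30,y0+b+e,40)],(255,0,0))
for x in (-34,34): draw([(x,-104,56),(x,104,56)],(0,255,0))
save(sys.argv[1],o)
E
python3 look2.py w5;python3 go.py 0.5608 -0.0761 0.0585 -0.1375
```

```text
28.2 [ 0.5588 -0.0772  0.1379] 0.013137790031314569
shift [0.0011 0.0017 0.0794] twist -0.001
t 28.25 pos [ 0.559  -0.0769  0.1379] yaw -0.139 w 0.0131 F [ 0.   0.  -1.7] q7 -0.16
```

View pics/w5.png

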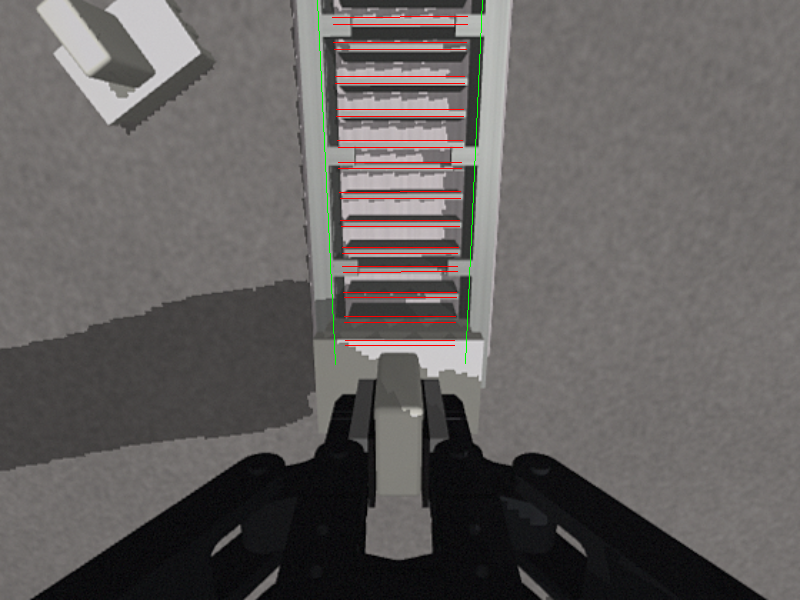

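Run:
```python
import cv2
a=cv2.imread('pics/w5_raw.png')[20:240,215:350]
b=cv2.imread('pics/w5.png')
cv2.imwrite('pics/w5z.png',cv2.hconcat([cv2.resize(a,(368,600),interpolation=cv2.INTER_NEAREST),cv2.resize(b[29:343,307:500],(368,600))]))
```

```text
(no output)
```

View pics/w5z.png

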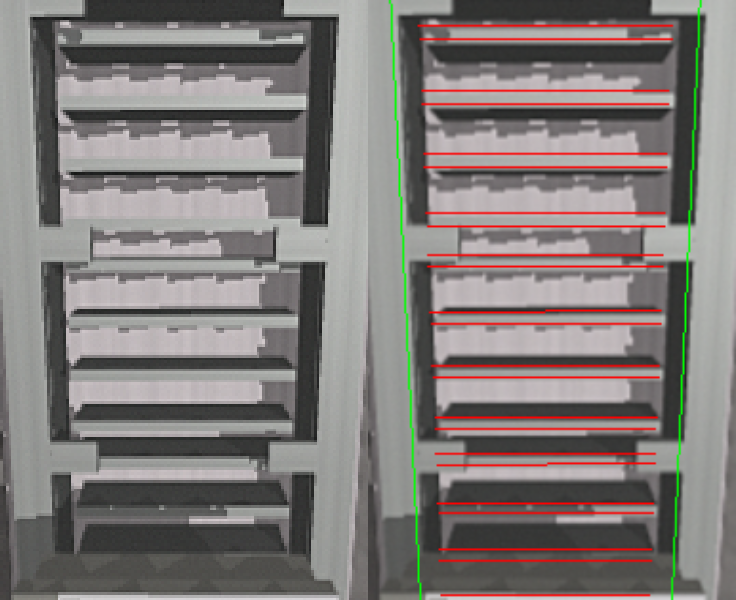

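Call:
{"method": "servo_tool", "body": {"deltas": [[[0,0.0022,0,0],[0,0.0022,0.02,0],[0,0.0022,0.04,0],[0,0.0022,0.052,0],[0,0.0022,0.056,0],[0,0.0022,0.056,0]]]}}

```text
t: 28.85
tool_pos: [0.5615, -0.0763, 0.0815]
eef_rot: [-2.368, -2.064, 0.001]
force: [0.2, -0.2, -1.8]
grip_width: 0.0133
```

```bash
python3 go.py 0.5614 -0.077 0.0587 -0.1375
```

```text
shift [-0.0007 -0.      0.0228] twist 0.0
t 28.85 pos [ 0.5615 -0.0763  0.0815] yaw -0.137 w 0.0133 F [ 0.2 -0.2 -1.8] q7 -0.17
```

Call:
{"method": "servo_tool", "body": {"deltas": [[[-0.0005,0,0.003,0],[-0.0005,0,0.007,0],[-0.0005,0,0.011,0],[-0.0005,0,0.015,0],[-0.0005,0,0.019,0],[-0.0005,0,0.023,0],[-0.0005,0,0.023,0]]]}}

```text
t: 29.55
tool_pos: [0.5616, -0.0768, 0.0587]
eef_rot: [-2.368, -2.064, 0.0]
force: [-0.3, 0.2, -2.1]
grip_width: 0.0127
```

Call:
{"method": "servo_tool", "body": {"deltas": [[[0,0,0,0],[0,0,0,0],[0,0,0,0],[0,0,-0.02,0],[0,0,-0.05,0],[0,0,-0.09,0],[0,0,-0.13,0],[0.03,-0.04,-0.14,0],[0.05,-0.08,-0.14,0],[0.07,-0.1,-0.14,0]]], "grip": -0.2}}

```text
t: 30.55
tool_pos: [0.4694, 0.0072, 0.1992]
eef_rot: [-2.368, -2.065, 0.001]
force: [-0.2, 0.0, 0.2]
grip_width: 0.0512
```

Call:
{"method": "servo_tool", "body": {"deltas": [[[0,0,0,-0.1],[0,0,0,-0.1],[0,0,0,-0.1],[0,0,0,-0.1]]]}}

```text
t: 30.95
tool_pos: [0.4725, 0.0056, 0.1988]
eef_rot: [2.265, 2.176, 0.0]
force: [1.0, -0.2, -0.3]
grip_width: 0.0513
```

```bash
python3 comb.py w6 wrist; python3 comb.py sc6 scene side; python3 go.py .45 .068 .1 .5
```

```text
wrist 1 [ 0.5736 -0.0859 -0.4899] iou 0.74 score 0.78
wrist 1 [0.4484 0.0654 0.4411] iou 0.96 score 0.78
scene 2 [0.4232 0.2119 0.4467] iou 0.87 score 0.79
scene 2 [0.449  0.0669 0.4923] iou 0.74 score 0.7
shift [ 0.061  -0.0244  0.0987] twist -0.537
t 31.35 pos [0.4721 0.0062 0.1987] yaw -0.037 w 0.051 F [ 0.7 -0.1 -0.2] q7 -0.22
```

View pics/w6.png

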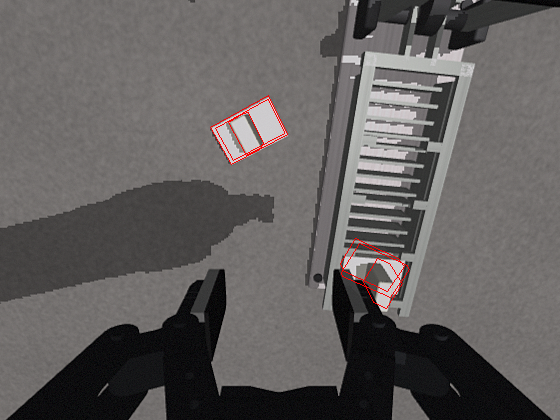

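Call:
{"method": "servo_tool", "body": {"deltas": [[[0.02,-0.009,0.0,-0.12],[0.04,-0.018,0.0,-0.24],[0.0583,-0.026,0.01,-0.36],[0.0583,-0.026,0.04,-0.478],[0.0583,-0.026,0.07,-0.478],[0.0583,-0.026,0.09,-0.478],[0.0583,-0.026,0.09,-0.478],[0.0583,-0.026,0.09,-0.478],[0.0583,-0.026,0.09,-0.478]]]}}

```text
t: 32.25
tool_pos: [0.4493, 0.0657, 0.11]
eef_rot: [1.681, 2.652, 0.002]
force: [0.1, 0.6, -0.1]
grip_width: 0.051
```

```bash
python3 go.py 0.4484 0.0654 0.0387 0.441
```

```text
shift [ 0.0002 -0.001   0.0713] twist -0.0
t 32.25 pos [0.4493 0.0657 0.11  ] yaw 0.441 w 0.051 F [ 0.1  0.6 -0.1] q7 0.04
```

Call:
{"method": "servo_tool", "body": {"deltas": [[[0,-0.0007,0.02,0],[0,-0.0007,0.045,0],[0,-0.0007,0.06,0],[0,-0.0007,0.07,0],[0,-0.0007,0.071,0],[0,-0.0007,0.071,0]]]}}

```text
t: 32.85
tool_pos: [0.4483, 0.0653, 0.0384]
eef_rot: [1.681, 2.653, 0.001]
force: [-0.3, 0.8, 1.5]
grip_width: 0.0509
```

Call:
{"method": "servo_tool", "body": {"deltas": [[[0,0,0,0],[0,0,0,0],[0,0,0,0],[0,0,0,0],[0,0,0,0]]], "grip": 1}}

```text
t: 33.35
tool_pos: [0.4483, 0.0652, 0.0385]
eef_rot: [1.681, 2.652, 0.001]
force: [-0.8, -1.3, 6.6]
grip_width: 0.013
```

Call:
{"method": "servo_tool", "body": {"deltas": [[[0,0,-0.02,0],[0,0,-0.05,0],[0,0,-0.09,0],[0,0,-0.1,0],[0,0,-0.1,0]]]}}

```text
t: 33.85
tool_pos: [0.4488, 0.0652, 0.1393]
eef_rot: [1.681, 2.651, 0.004]
force: [-0.1, 1.2, -1.8]
grip_width: 0.0129
```

```bash
python3 go.py 0.5685 -0.0259 0.14 -0.1375
```

```text
shift [-0.1335  0.0694 -0.0003] twist 0.578
t 33.85 pos [0.4488 0.0652 0.1393] yaw 0.441 w 0.0129 F [-0.1  1.2 -1.8] q7 0.06
```

Call:
{"method": "servo_tool", "body": {"deltas": [[[-0.03,0.016,0,0.12],[-0.06,0.031,0,0.24],[-0.09,0.047,0,0.36],[-0.115,0.06,0,0.48],[-0.128,0.0665,0,0.578],[-0.1335,0.0694,0,0.578],[-0.1335,0.0694,0,0.578],[-0.1335,0.0694,0,0.578],[-0.1335,0.0694,0,0.578],[-0.1335,0.0694,0,0.578]]]}}

```text
t: 34.85
tool_pos: [0.5668, -0.0253, 0.1378]
eef_rot: [-2.366, -2.066, 0.0]
force: [-0.2, -0.0, -2.5]
grip_width: 0.0126
```

```bash
python3 look2.py w7; python3 go.py 0.5685 -0.0259 0.082 -0.1375
```

```text
34.85 [ 0.5668 -0.0253  0.1378] 0.012558397461425525
shift [-0.0003  0.0015  0.0559] twist 0.002
t 34.9 pos [ 0.567  -0.0255  0.1379] yaw -0.136 w 0.013 F [ 0.2  0.5 -0.9] q7 -0.25
```

Call:
{"method": "servo_tool", "body": {"deltas": [[[0,0.0013,0,0],[0,0.0013,0.02,0],[0,0.0013,0.04,0],[0,0.0013,0.052,0],[0,0.0013,0.056,0],[0,0.0013,0.056,0]]]}}

```text
t: 35.5
tool_pos: [0.5685, -0.0261, 0.0815]
eef_rot: [-2.368, -2.064, 0.001]
force: [1.0, 0.2, -1.7]
grip_width: 0.0129
```

```bash
python3 go.py 0.5685 -0.0259 0.0587 -0.1375
```

```text
shift [ 0.0002 -0.      0.0228] twist 0.001
t 35.5 pos [ 0.5685 -0.0261  0.0815] yaw -0.137 w 0.0129 F [ 1.   0.2 -1.7] q7 -0.26
```

Call:
{"method": "servo_tool", "body": {"deltas": [[[0,0,0.003,0],[0,0,0.007,0],[0,0,0.011,0],[0,0,0.015,0],[0,0,0.019,0],[0,0,0.023,0],[0,0,0.023,0]]]}}

```text
t: 36.2
tool_pos: [0.5687, -0.0262, 0.0587]
eef_rot: [2.368, 2.064, -0.0]
force: [0.0, -0.1, -0.7]
grip_width: 0.0131
```

Call:
{"method": "servo_tool", "body": {"deltas": [[[0,0,0,0],[0,0,0,0],[0,0,0,0],[0,0,-0.02,0],[0,0,-0.05,0],[0,0,-0.09,0],[0,0,-0.13,0],[0.02,-0.035,-0.14,0],[0.05,-0.07,-0.14,0],[0.08,-0.1,-0.14,0]]], "grip": -0.2}}

```text
t: 37.2
tool_pos: [0.4794, 0.0674, 0.1995]
eef_rot: [2.369, 2.062, 0.002]
force: [0.4, 0.6, -0.1]
grip_width: 0.0518
```

Call:
{"method": "servo_tool", "body": {"deltas": [[[0.03,-0.015,0,-0.1],[0.06,-0.03,0,-0.2],[0.078,-0.042,0,-0.3],[0.078,-0.042,0,-0.3],[0.078,-0.042,0,-0.3],[0.078,-0.042,0,-0.3]]]}}

```text
t: 37.8
tool_pos: [0.45, 0.1485, 0.1988]
eef_rot: [2.037, 2.392, -0.0]
force: [-0.0, -0.7, -0.1]
grip_width: 0.0512
```

```bash
python3 comb.py w8 wrist; python3 comb.py sc8 scene side; python3 go.py .4232 .2119 .107 .447
```

```text
wrist 1 [0.4241 0.2108 0.5096] iou 0.97 score 0.8
wrist 1 [ 0.5672 -0.1251 -1.1935] iou 0.07 score 0.67
wrist 1 [ 0.553  -0.0613 -1.1174] iou 0.14 score 0.61
scene 2 [ 0.5515 -0.0392  0.065 ] iou 0.36 score 0.91
scene 2 [0.4233 0.2119 0.4453] iou 0.87 score 0.89
scene 1 [ 0.5316 -0.1011  0.566 ] iou 0.64 score 0.79
shift [ 0.0658 -0.0161  0.0918] twist -0.285
t 38.2 pos [0.4497 0.1495 0.1988] yaw 0.162 w 0.0511 F [ 0.3  0.1 -0.2] q7 -0.35
```

View pics/w8.png

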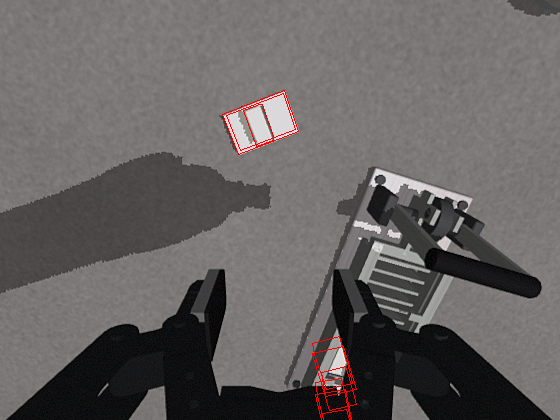

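Call:
{"method": "servo_tool", "body": {"deltas": [[[0.02,-0.005,0.0,-0.12],[0.045,-0.011,0.0,-0.24],[0.0646,-0.0154,0.01,-0.348],[0.0646,-0.0154,0.04,-0.348],[0.0646,-0.0154,0.07,-0.348],[0.0646,-0.0154,0.09,-0.348],[0.0646,-0.0154,0.09,-0.348],[0.0646,-0.0154,0.09,-0.348],[0.0646,-0.0154,0.09,-0.348]]]}}

```text
t: 39.1
tool_pos: [0.4248, 0.2115, 0.11]
eef_rot: [1.588, 2.71, 0.003]
force: [-0.4, -0.6, 0.6]
grip_width: 0.0511
```

```bash
python3 go.py 0.4241 0.2108 0.0387 0.51
```

```text
shift [-0.0003 -0.0011  0.0713] twist 0.001
t 39.1 pos [0.4248 0.2115 0.11  ] yaw 0.511 w 0.0511 F [-0.4 -0.6  0.6] q7 -0.24
```

Call:
{"method": "servo_tool", "body": {"deltas": [[[0,-0.0008,0.02,0],[0,-0.0008,0.045,0],[0,-0.0008,0.06,0],[0,-0.0008,0.07,0],[0,-0.0008,0.071,0],[0,-0.0008,0.071,0]]]}}

```text
t: 39.7
tool_pos: [0.4238, 0.2109, 0.0385]
eef_rot: [1.588, 2.71, 0.002]
force: [0.6, 0.6, 0.5]
grip_width: 0.0513
```

Call:
{"method": "servo_tool", "body": {"deltas": [[[0,0,0,0],[0,0,0,0],[0,0,0,0],[0,0,0,0],[0,0,0,0]]], "grip": 1}}

```text
t: 40.2
tool_pos: [0.4238, 0.2109, 0.0385]
eef_rot: [1.588, 2.71, 0.002]
force: [-0.1, 0.1, 7.6]
grip_width: 0.0131
```

Call:
{"method": "servo_tool", "body": {"deltas": [[[0,0,-0.02,0],[0,0,-0.05,0],[0,0,-0.09,0],[0,0,-0.1,0],[0,0,-0.1,0]]]}}

```text
t: 40.7
tool_pos: [0.4243, 0.2111, 0.1393]
eef_rot: [1.587, 2.709, 0.005]
force: [0.0, 0.4, -1.1]
grip_width: 0.0131
```

```bash
python3 go.py 0.5757 0.0257 0.14 -0.1375
```

```text
shift [-0.2357  0.0415 -0.0005] twist 0.648
t 40.7 pos [0.4243 0.2111 0.1393] yaw 0.511 w 0.0131 F [ 0.   0.4 -1.1] q7 -0.22
```

Call:
{"method": "servo_tool", "body": {"deltas": [[[-0.04,0.0,0,0.12],[-0.08,0.005,0,0.24],[-0.12,0.01,0,0.36],[-0.16,0.02,0,0.48],[-0.195,0.031,0,0.6],[-0.22,0.038,0,0.648],[-0.2357,0.0415,0,0.648],[-0.2357,0.0415,0,0.648],[-0.2357,0.0415,0,0.648],[-0.2357,0.0415,0,0.648]]]}}

```text
t: 41.7
tool_pos: [0.5734, 0.0269, 0.1373]
eef_rot: [-2.364, -2.067, 0.001]
force: [-0.1, -0.3, -1.6]
grip_width: 0.0128
```

Call:
{"method": "servo_tool", "body": {"deltas": [[[0,0,0.02,0],[0,0,0.04,0],[0,0,0.04,0],[0,0,0.04,0]]]}}

```text
t: 42.1
tool_pos: [0.5741, 0.0262, 0.098]
eef_rot: [-2.366, -2.066, 0.001]
force: [-0.3, 0.3, -0.4]
grip_width: 0.0131
```

```bash
python3 go.py 0.5757 0.0257 0.082 -0.1375
```

```text
shift [-0.0003  0.0017  0.016 ] twist 0.002
t 42.1 pos [0.5741 0.0262 0.098 ] yaw -0.135 w 0.0131 F [-0.3  0.3 -0.4] q7 -0.35
```

Call:
{"method": "servo_tool", "body": {"deltas": [[[0,0.0015,0.005,0.002],[0,0.0015,0.011,0.002],[0,0.0015,0.016,0.002],[0,0.0015,0.02,0.002],[0,0.0015,0.024,0.002],[0,0.0015,0.028,0.002],[0,0.0015,0.032,0.002],[0,0.0015,0.036,0.002],[0,0.0015,0.039,0.002],[0,0.0015,0.039,0.002]]]}}

```text
t: 43.1
tool_pos: [0.5762, 0.0251, 0.0587]
eef_rot: [-2.37, -2.062, 0.0]
force: [0.4, 0.2, -0.6]
grip_width: 0.0128
```

Call:
{"method": "servo_tool", "body": {"deltas": [[[0,0,0,0],[0,0,0,0],[0,0,0,0],[0,0,-0.02,0],[0,0,-0.05,0],[0,0,-0.09,0],[0,0,-0.13,0],[-0.02,0,-0.15,0],[-0.04,0,-0.16,0],[-0.04,0,-0.16,0]]], "grip": -0.2}}

```text
t: 44.1
tool_pos: [0.5713, -0.018, 0.2208]
eef_rot: [2.372, 2.054, 0.003]
force: [0.2, 0.9, -0.0]
grip_width: 0.0513
```

Call:
{"method": "servo_tool", "body": {"deltas": [[[0,0,0,0],[0,0,0,0]]]}}

```text
t: 44.3
tool_pos: [0.5702, -0.0133, 0.218]
eef_rot: [-2.368, -2.063, 0.001]
force: [0.6, -0.2, -0.3]
grip_width: 0.0514
```

```bash
python3 - <<'E'
from h import *
w=snapshot('wrist'); s=snapshot('side'); c=snapshot('scene'); s2=read_state(); print(s2['t'],s2['tool_pos'])
for n in ['wrist','scene','side']:
    for d in silhouettes(n,'comb0'): print(n,round(d['score'],2),d['box'])
a=cv2.resize(w[0:300,180:380],(400,600)); b=cv2.resize(s[130:280,200:350],(400,400)); 
e=cv2.resize(c[100:350,80:500],(400,238))
o=np.zeros((600,800,3),np.uint8); o[:,:400]=a; o[:362,400:]=b[:362]; o[362:,400:]=e; save('m9',o)
E
python3 go.py 0.5918 0.1424 0.2 -1.7083
```

```text
44.45 [ 0.57030198 -0.01347087  0.21798571]
wrist 0.87 [247.2, 133.3, 65.1, 45.2]
wrist 0.77 [248.5, 232.8, 59.0, 56.3]
wrist 0.55 [251.1, 188.6, 56.8, 43.1]
scene 0.72 [212.1, 183.6, 117.0, 96.4]
scene 0.69 [220.0, 185.5, 22.5, 21.2]
scene 0.62 [234.0, 192.2, 24.5, 24.1]
scene 0.21 [127.4, 127.3, 82.1, 54.4]
side 0.68 [235.3, 165.3, 82.5, 102.6]
side 0.64 [263.8, 202.8, 15.2, 21.7]
side 0.63 [281.7, 220.9, 21.0, 26.8]
side 0.47 [270.4, 211.1, 18.4, 23.1]
shift [ 0.1578 -0.0005  0.0184] twist 1.57
t 44.6 pos [ 0.5705 -0.014   0.2184] yaw -0.138 w 0.0514 F [ 1.3 -0.3  0.1] q7 -0.26
```

View pics/m9.png

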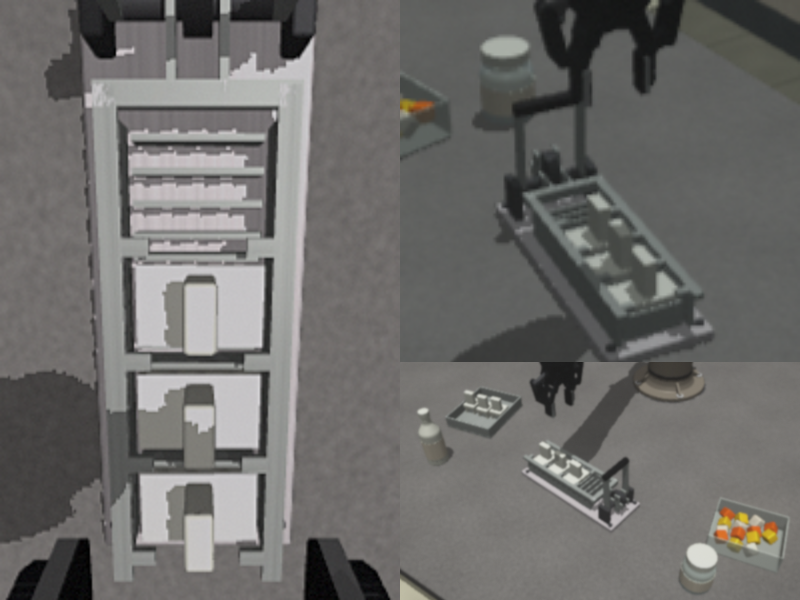

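Call:
{"method": "servo_tool", "body": {"deltas": [[[0.015,0,0,-0.14],[0.035,0,0,-0.29],[0.055,0,0,-0.43],[0.075,0,0,-0.58],[0.095,0,0,-0.72],[0.115,0,0,-0.87],[0.135,0,0,-1.01],[0.15,0,0.01,-1.16],[0.1578,0,0.018,-1.3],[0.1578,0,0.018,-1.44]]]}}

```text
t: 45.6
tool_pos: [0.5916, 0.1437, 0.1995]
eef_rot: [-0.409, -3.113, -0.0]
force: [-0.4, -0.3, 0.1]
grip_width: 0.0513
```

Call:
{"method": "servo_tool", "body": {"deltas": [[[0,0,0,-0.131],[0,0,0,-0.131],[0,0,0,-0.131],[0,0,0,-0.131]]]}}

```text
t: 46.0
tool_pos: [0.5925, 0.1417, 0.2008]
eef_rot: [0.222, 3.134, -0.0]
force: [0.8, 0.6, 0.6]
grip_width: 0.0511
```

```bash
python3 - <<'E'
from h import *
C=cam('wrist'); o=snapshot('wrist'); p=[0.5721,0,-0.1375]
for z in (139.8,147.8): cv2.polylines(o,[proj(C,st2w(p,[(-31,143.7,z),(31,143.7,z)])).astype(int)],False,(255,0,0),1)
save('w10',o)
E
python3 go.py 0.5918 0.1424 0.122 1.4333
```

```text
shift [0.0008 0.0005 0.0789] twist -0.003
t 46.05 pos [0.5925 0.1418 0.2009] yaw 1.43 w 0.0517 F [-0.1 -0.7 -0.4] q7 0.91
```

View pics/w10.png

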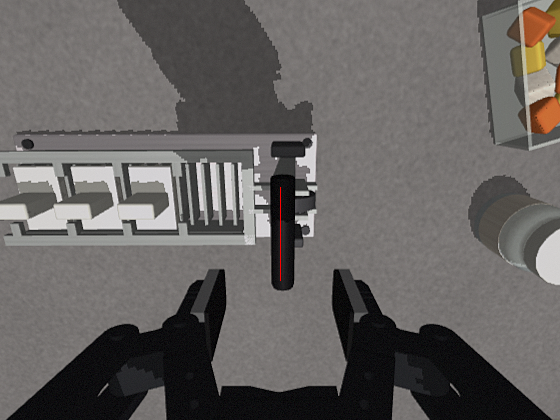

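Call:
{"method": "servo_tool", "body": {"deltas": [[[0,0,0.03,0],[0,0,0.06,0],[0,0,0.074,0],[0,0,0.078,0],[0,0,0.078,0],[0,0,0.078,0]]]}}

```text
t: 46.65
tool_pos: [0.5934, 0.1422, 0.1241]
eef_rot: [0.218, 3.132, 0.001]
force: [0.2, -0.2, 0.1]
grip_width: 0.0513
```

Call:
{"method": "servo_tool", "body": {"deltas": [[[0,0,0,0],[0,0,0,0],[0,0,0,0],[0,0,0,0],[0,0,0,0]]], "grip": 1}}

```text
t: 47.15
tool_pos: [0.5932, 0.1433, 0.124]
eef_rot: [0.217, 3.132, 0.003]
force: [-0.2, 4.4, 6.0]
grip_width: 0.014
```

Call:
{"method": "servo_tool", "body": {"deltas": [[[0,0.0146,0,0],[0,0.031,0.003,0],[0,0.0464,0.0087,0],[0,0.061,0.017,0],[0,0.0735,0.0276,0],[0,0.084,0.0403,0],[0,0.0924,0.0547,0],[0,0.098,0.07,0],[0,0.1009,0.0865,0],[0,0.1009,0.0865,0]]]}}

```text
t: 48.15
tool_pos: [0.6068, 0.242, 0.0336]
eef_rot: [0.217, 3.134, 0.001]
force: [4.6, 3.0, -5.7]
grip_width: 0.0143
```

Release, retreat, verify.

Call:
{"method": "servo_tool", "body": {"deltas": [[[0,0,0,0],[0,0,0,0],[0,0,0,0],[0,0,0,0],[0,0,-0.02,0],[0,0,-0.05,0],[0,0,-0.09,0],[0,0,-0.13,0],[0,0,-0.17,0],[0,0,-0.2,0]]], "grip": -0.2}}

```text
t: 49.15
tool_pos: [0.6069, 0.242, 0.2395]
eef_rot: [0.218, 3.131, 0.002]
force: [0.7, 0.1, -0.0]
grip_width: 0.0515
```

Call:
{"method": "servo_tool", "body": {"deltas": [[[0,-0.04,0,0],[0,-0.08,0,0],[0,-0.12,0,0],[0,-0.15,0,0],[0,-0.16,0,0],[0,-0.16,0,0],[0,-0.16,0,0]]]}}

```text
t: 49.85
tool_pos: [0.5843, 0.0849, 0.2366]
eef_rot: [0.216, 3.134, 0.002]
force: [-0.6, 0.9, -0.2]
grip_width: 0.0513
```

Run:
```python
from h import *
w=snapshot('wrist'); s=snapshot('side'); c=snapshot('scene'); s2=read_state(); print(s2['t'],s2['tool_pos'],s2['force'])
o=np.zeros((600,800,3),np.uint8); o[:330,:440]=w[0:330,60:500]
o[:360,440:]=cv2.resize(s[130:280,200:350],(360,360)); o[360:600,0:400]=cv2.resize(c[100:350,80:500],(400,240)); o[360:600,400:]=cv2.resize(c[160:280,190:390],(400,240)); save('m11',o)
```

```text
50.0 [0.5842652  0.08542421 0.23635291] [ 0.16796985 -0.02370614  0.14838267]
```

View pics/m11.png

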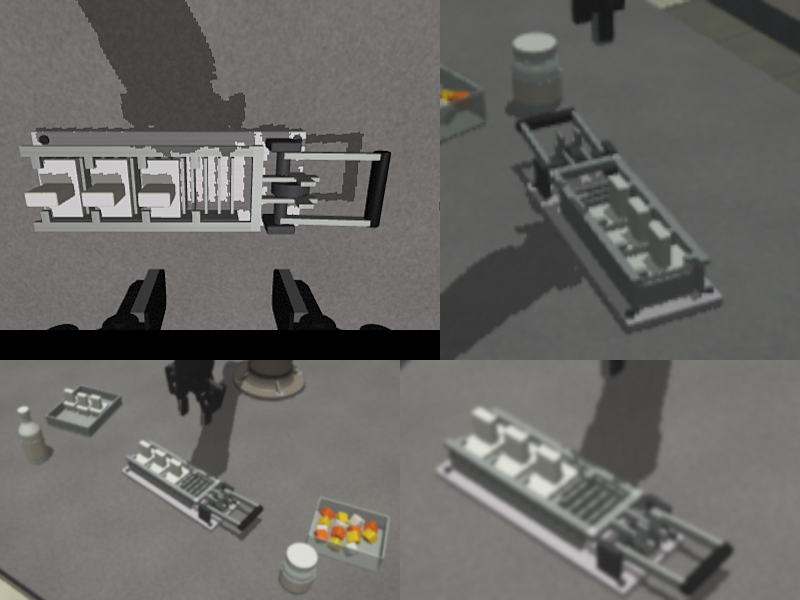

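Run:
```python
from h import *
a=np.hstack([cv2.resize(snapshot(n),(400,300)) for n in('scene','side')]); save('full',a)
for n in('scene','side'):
    for d in silhouettes(n,'comb0'): print(n,round(d['score'],2),d['box'])
```

```text
scene 0.91 [219.8, 183.4, 22.2, 27.0]
scene 0.83 [255.9, 201.3, 22.1, 23.5]
scene 0.71 [235.0, 190.2, 21.3, 28.7]
side 0.71 [278.4, 219.9, 27.0, 29.3]
side 0.63 [271.0, 213.4, 18.3, 21.9]
side 0.56 [263.9, 203.0, 13.7, 24.1]
```

View pics/full.png

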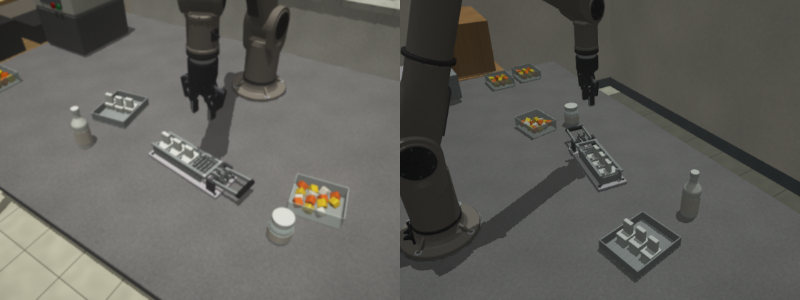

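No other comb is on the table, so I'm handing in.

```bash
python3 -c "
from rig import *
print(hand_in())"
```

```text
the job is handed in; nothing more can be done
None
```

The cutter is ready and handed in, at about 50 s on the robot's clock. I opened the cam lever, lifted the three worn combs (sections 3, 2 and 0) into the steel tray, and slid the three new combs into sections 0, 1 and 2. Then I swung the lever back down so that it closed over them.

**Last checks:**
- **Lever:** the final pictures show it lying closed, with the keeper tabs over the comb plates.
- **Worn combs:** all three stand in the tray.
- **New combs:** each went down to the seated height with no contact force. The network and the pictures show only these three, all in the bed, so section 3 stays empty.
- **Bystanders:** the bottle, the jar and the punnet were never touched.

No check failed. The networks' only disagreements were false "comb" outlines on the station and the punnet, which the pictures ruled out.

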